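# Wring a gauge block onto its mate and clamp the pair

## Robot

A 6-joint arm with a two-finger parallel gripper is mounted at the origin on a cart in front of the work surface, level with it; the furniture and walls round the work are solid. World frame = base frame: x ahead of the robot, y to its left, z up, the work surface at z = 0. Lengths are in m, angles in degrees, forces in N, time in s.
With the tool pointing down it reaches from about 0.4 to 0.825 m from the base axis. Payload 7 kg.
Tool frame: the origin (TCP) lies on the centre line of the jaws, within the pads' length; the fingertips stand 25 mm ahead of it and the grasp point (between the pads) lies 6 mm ahead of it; x points along the fingers, z is the direction in which the jaws open and shut, and the axes are right-handed (so a half turn about x gives the same grasp; the last joint's range is limited). The gripper opens to 88 mm and grips with 3 to 60 N. Pads are 19 mm wide; open, the fingers measure 130 mm over their backs; the gripper's body (78 mm by 193 mm) begins 47 mm behind the grasp point.
Start: joints at [-50.873, 20.546, 0.682, 0, -70.136, -16.507], TCP at [0.26, -0.623, 0.252] pointing down, gripper open.
Joint ranges: [-176.03, 176.03], [-82.01, 121.73], [-58.28, 71.71], [-173.87, 95.51], [-174.79, -0.11], [-173.66, 173.66]. Speed limits (degrees/s): [136.94, 136.94, 172.46, 180, 180, 180].

## Interface

Orientations are given as [roll, pitch, yaw] about the fixed x, y, z axes, in that order (R = Rz(yaw) Ry(pitch) Rx(roll)).
In Python, from plant import ctrl gives the robot as it stands. The module is installed in compiled form; this text tells all that it offers.
- The arm moves only by the tool send_rows, never from a script. Its argument "deltas" is a list of rows, each an object of numbers: "dx", "dy", "dz": the shift along the tool's x, y, z in mm; "ax", "ay", "az": the turn, a rotation vector about the tool's x, y, z in units of 5 degrees (1.0 is 5 degrees); "fingers": the opening, from 0 (shut) to 1 (fully open). A call has 1 to 12 rows; each row shifts and turns the commanded pose from where the row before left it, along the tool's axes as they then stand; what a row does not reach is not made up. A row lasts 1/8 s, in which the tool goes at most 62.5 mm and 10.7 degrees, less where a joint would pass 70% of its speed; a pose out of reach is approached as far as the arm can. A call with a gripper value outside its range is refused whole. The fingers move at their own pace and stop on an object; the grip force is fixed at half the most. Time passes only in rows, so rows that do not move let the fingers close. It gives the time, the measured TCP pose, the force and the opening at its end, in the units of the state.
- ctrl.get_obs(): the state, without advancing time (a new reading comes with each control period).
- ctrl.snapshot(name): name is "scene" or "side" or "wrist"; returns a dict with "image" (420x560x3 uint8, blue, green, red), "fx", "fy", "cx", "cy" (pixels), "k1" (the pictures are not rectified: a ray, as slopes to the right and down, at radius r is drawn at 1 + k1 r^2 times it, then the intrinsics apply), "R" (3x3) and "t" (3): a world point X has camera coordinates R X + t; the wrist camera has in their place "hand_eye" (4x4, takes a point from camera to tool coordinates, whose origin is the TCP and whose axes are the tool frame's). Camera axes: x right, y down, z forward; pixel columns grow to the right and rows downward; lengths in m; the calibration is good to about 2 mm. A picture is of the moment at which its call begins: read the wrist's pose just before it. There is no depth.
- ctrl.close_job(): hands the job in, once; it reports no verdict.
The state is a dict: "clock": time; "joint_pos": joint angles; "qvel": joint speeds; "tau": joint torques, N m; "tool_pos": TCP position; "orientation": TCP orientation; "force": force on the tool from outside, world axes, zero at the start; "moment": the same for the moment, N m; "opening": finger opening in m.
Only numpy, scipy, OpenCV 4.12 (cv2) and the standard library are available. Lean on these libraries where they do the work, as an engineer would, in place of code of your own. Each camera call takes 0.05 s, during which the arm holds its last target.

## Task

In the wringing jig a steel gauge block lies askew, half on the loading rail and half on the equal block fixed in the jig. Slide it along the faces, never lifting it off, until it is against both the back stop and the side fence and covers the lower block exactly, flush on all sides. Then turn the T-handle key clockwise as far as it goes, so that the clamp finger holds the pair, let go, and leave the things lying around the jig where they are.

Things in the scene. Friction and masses are not known exactly. Their poses are not given: they have to be found in the camera images.
- wringing_jig: Fixed aluminium jig, base plate 182 x 90 x 10 mm. Origin on the bench under the centre of the lower gauge block; z up. That fixed steel block is 70 mm (jig x) x 40 mm (jig y), its upper face 35 mm above the bench. A grey loading rail level with that face continues it at jig x -100 to -36, y -40 to 26 mm. The -x and -y sides are open for pushing.
- back_stop (a point): Middle of the back stop's contact side, at the height of the lower block's upper face: jig x = +35, y = 0 mm. The stop is a wall along jig y (y -34 to 24 mm), 10 mm thick, its top 12 mm above that face.
- side_fence (a point): Middle of the side fence's contact side, at the height of the lower block's upper face: jig x = 0, y = +20 mm. The fence is a wall along jig x (x -31 to 35 mm), 10 mm thick, its top 12 mm above that face.
- upper_block_center (a point): Centre of the loose steel gauge block, 70 (own x) x 40 (own y) x 18 mm, about 0.4 kg, flat on the rail and the lower block, own x roughly along jig x. It starts 30 to 45 mm short of home along jig x, 8 to 13 mm off towards jig -y, turned up to 0.15 rad. Home: centre at jig x = 0, y = 0, 44 mm above the bench, sides parallel to the jig.
- clamp_key (a joint): Turn of the clamp screw with the T-handle hex key captive in it (rad), 0 to 1.40 (stop), growing clockwise from above. It stays where it is left; needs about 0.06 N m, up to 0.25 as the pad climbs onto the block. It starts at 0 to 0.25, the clamp finger pointing roughly to jig -y, out of the way; at 1.40 the finger points to jig -x, over the block.
- key_bar (a point): Centre of the key's black crossbar, on the screw axis (jig x = 62, y = 0 mm), 94 mm above the bench. The bar is round, 10 mm thick, 60 mm long, level, and turns with the screw: its direction seen from above, anticlockwise from jig x, is 0.70 rad minus joint clamp_key. Below its middle a 7 mm shaft is free for 20 mm.
- pad_tip (a point): Bottom of the smooth round sprung pad under the end of the clamp finger, 46 mm from the screw axis, 51.5 mm above the bench when free. It rides up onto the block's top (53 mm above the bench) and presses it with about 4 N. The steel finger above it is 14 mm wide, reaches 52 mm from the axis, and lies 57 to 67 mm above the bench.
- spare_block: Spare, shorter steel gauge block, 30 x 40 x 24 mm, loose on the bench; origin at the centre of its underside. Leave it alone.
- timer: Small white bench timer, 66 x 66 x 19 mm; leave it alone. Origin at the centre of its underside.
- marker: Marker pen, 135 mm long, 14 mm thick; leave it alone. Origin at the centre of its underside.
- lab_book: Dark blue lab book, 212 x 152 x 15 mm; leave it alone. Origin at the centre of its underside.
Things that resemble listed ones, but are neither listed nor needed, are in the scene too. What is shaped like the part that bears upper_block_center but yellow is not meant.

How it is judged (in metres and radians):
On the way:
1. the upper block lies flush on the lower one, with the clamp finger still swung aside (x of upper_block_center in the frame of wringing_jig between -0.002 and 0.002 m and y of upper_block_center in the frame of wringing_jig between -0.002 and 0.002 m and z of upper_block_center in the frame of wringing_jig between 0.042 and 0.0455 m and angle between the x axis of upper_block_center and the x axis of wringing_jig, either way round below 0.04 rad and angle between upper_block_center's own z axis and vertical below 0.03 rad and value of joint clamp_key below 0.7 rad), for 0.2 s.
At the end, for the whole second after the job is handed in: The upper block lies flat on the lower block, flush within 2 mm in both directions and parallel within 0.04 rad, and the key is turned to at least 1.25 rad, so that the clamp finger stands over the block (x of upper_block_center in the frame of wringing_jig between -0.002 and 0.002 m and y of upper_block_center in the frame of wringing_jig between -0.002 and 0.002 m and z of upper_block_center in the frame of wringing_jig between 0.042 and 0.0455 m and angle between the x axis of upper_block_center and the x axis of wringing_jig, either way round below 0.04 rad and angle between upper_block_center's own z axis and vertical below 0.03 rad and value of joint clamp_key above 1.25 rad); the robot touches nothing.
It fails at once if the upper block is lifted more than 5 mm off the face or tipped (z of upper_block_center in the frame of wringing_jig above 0.049 m or z of upper_block_center in the frame of wringing_jig below 0.039 m or angle between upper_block_center's own z axis and vertical above 0.2 rad).
It fails at once if a thing lying around the jig is moved by more than 20 mm (distance of any of spare_block, timer, marker, lab_book from where it was at the start of the episode above 0.02 m).
It also fails if it takes over 72 s, if anything falls off the work surface, if the arm or the gripper's body presses on something with over 40 N, if the wrist force passes 120 N, or if a joint passes its speed limit or range.

## Working session

There is one attempt and no reset: what is moved stays moved. The work goes in short steps, Python scripts to look and compute and a tool call to move; the robot and the scene stay as the last step left them, time stands still between calls to the robot, and variables do not carry over. Pictures are saved under pics/ and viewed, and the job is handed in when it is done.

Besides the shell and the picture viewer there is one more tool, called after "Request:" by a JSON object that holds its "fn" and its "kwargs", one argument or row to a line. send_rows: Moves the arm, as the interface text tells. Its arguments: {"type":"object","properties":{"deltas":{"type":"array","items":{"type":"object","properties":{"dx":{"type":"number"},"dy":{"type":"number"},"dz":{"type":"number"},"ax":{"type":"number"},"ay":{"type":"number"},"az":{"type":"number"},"fingers":{"type":"number"}}}}},"required":["deltas"]}

```bash
mkdir -p pics; python3 - <<'E'
from plant import ctrl
import cv2,json
import numpy as np
o=ctrl.get_obs();print(o)
for n in ["scene","side","wrist"]:
    s=ctrl.snapshot(n);cv2.imwrite(f"pics/{n}0.png",s["image"])
    print(n,{k:(np.round(v,4).tolist() if not np.isscalar(v) else v) for k,v in s.items() if k!="image"})
E
```

```text
{'clock': 0.0, 'joint_pos': array([-5.08729615e+01,  2.05918182e+01,  6.35639136e-01, -1.84717500e-02,
       -7.01313401e+01, -1.65072558e+01]), 'qvel': array([-0.00219543,  0.02981351,  0.05517267,  0.03840059,  0.10438903,
        0.00443309]), 'tau': array([ 4.46336317e-04, -5.82717705e+01,  2.93055207e+01,  6.99754760e+00,
        6.86664323e-03, -1.55706061e-04]), 'tool_pos': array([ 0.25944595, -0.62271263,  0.25063764]), 'orientation': array([  5.28637908,  89.91077423, 117.89987061]), 'force': array([-0.13880883, -0.71880655,  0.29145915]), 'moment': array([-0.0242116 , -0.02461758,  0.01089019]), 'opening': 0.08751806258069433}
scene {'fx': 415.64221186083813, 'fy': 415.64221186083813, 'cx': 279.8394639548847, 'cy': 208.35216574202138, 'k1': -0.02850923643679965, 'R': [[0.6589, -0.7522, 0.0089], [-0.4523, -0.4056, -0.7943], [0.6011, 0.5194, -0.6074]], 't': [-0.3159, 0.3195, 0.767]}
side {'fx': 447.0025175765572, 'fy': 447.0025175765572, 'cx': 271.14336199933797, 'cy': 200.77600183763184, 'k1': 0.04222976793467146, 'R': [[-0.8427, -0.5381, -0.015], [-0.3287, 0.5365, -0.7773], [0.4263, -0.6501, -0.629]], 't': [0.4742, 0.216, 1.1041]}
wrist {'fx': 359.3426468885856, 'fy': 359.3426468885856, 'cx': 276.3029339136464, 'cy': 210.89987280118262, 'k1': -0.015316473024082714, 'hand_eye': [[-0.0004, -0.2727, 0.9621, -0.1349], [0.0008, -0.9621, -0.2727, 0.0732], [1.0, 0.0007, 0.0006, -0.0005], [0.0, 0.0, 0.0, 1.0]]}
```

View pics/scene0.png

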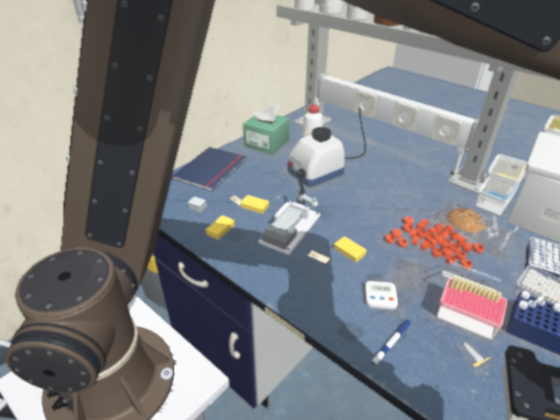

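View pics/side0.png

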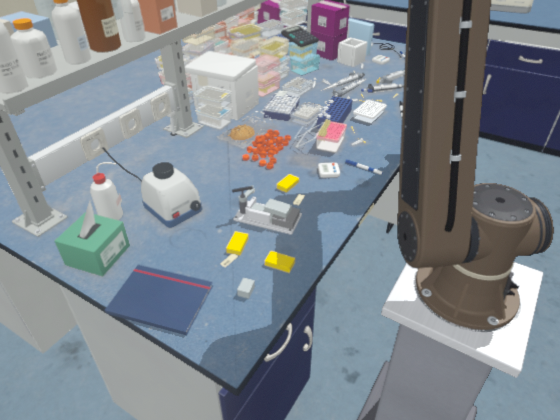

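View pics/wrist0.png

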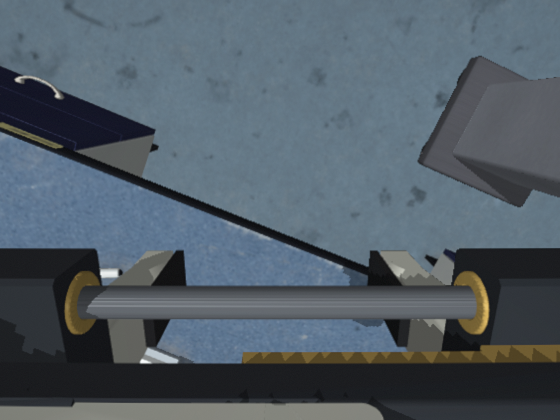

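The jig is at about (290,225) in the scene view and (270,210) in the side view. I'll enlarge both and cast rays.

```bash
cat > h.py <<'E'
import numpy as np, cv2
from plant import ctrl
from scipy.spatial.transform import Rotation as Ro
def tool():
    o=ctrl.get_obs(); T=np.eye(4); T[:3,:3]=Ro.from_euler('xyz',o['orientation'],degrees=True).as_matrix(); T[:3,3]=o['tool_pos']; return T,o
def snap(n,name=None):
    T,o=tool(); s=ctrl.snapshot(n)
    if n=='wrist':
        C=T@np.array(s['hand_eye']); s['R']=C[:3,:3].T; s['t']=-C[:3,:3].T@C[:3,3]
    if name: cv2.imwrite('pics/'+name+'.png',s['image'])
    return {k:(np.array(v) if not np.isscalar(v) else v) for k,v in s.items()}
def ray(s,u,v):
    x=(u-s['cx'])/s['fx'];y=(v-s['cy'])/s['fy']
    a,b=x,y
    for _ in range(20):
        r2=a*a+b*b; f=1+s['k1']*r2; a,b=x/f,y/f
    d=s['R'].T@np.array([a,b,1.]); return -s['R'].T@s['t'], d/np.linalg.norm(d)
def onz(s,u,v,z):
    c,d=ray(s,u,v); return c+d*(z-c[2])/d[2]
def proj(s,X):
    p=s['R']@np.asarray(X,float)+s['t'];a,b=p[:2]/p[2];f=1+s['k1']*(a*a+b*b)
    return np.array([s['cx']+s['fx']*a*f,s['cy']+s['fy']*b*f])
def crop(s,u0,v0,w,h,k,name):
    c=s['image'][v0:v0+h,u0:u0+w]; c=cv2.resize(c,None,fx=k,fy=k,interpolation=cv2.INTER_CUBIC); cv2.imwrite('pics/'+name+'.png',c)
E
python3 - <<'E'
from h import *
s=snap('scene');crop(s,240,160,110,100,6,'sc1')
print(onz(s,292,228,.03))
t=snap('side');crop(t,210,170,110,80,7,'sd1')
print(onz(t,270,213,.03))
E
```

```text
[0.53503407 0.0072678  0.03      ]
[0.54156917 0.03840381 0.03      ]
```

View pics/sc1.png

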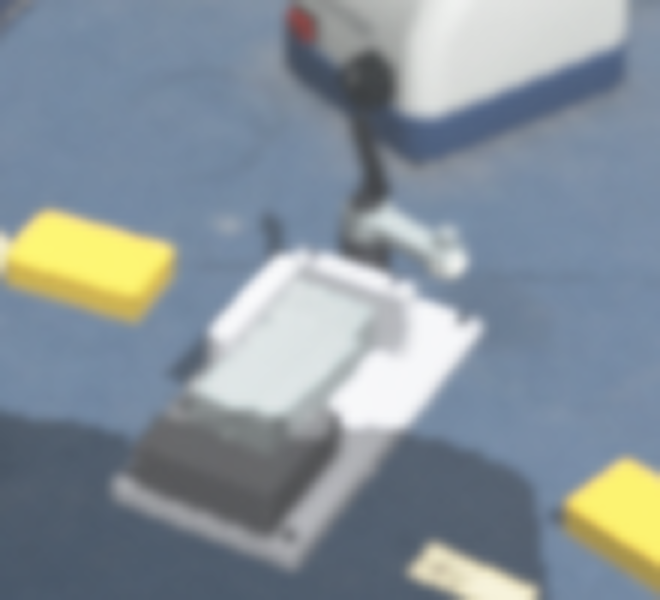

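View pics/sd1.png

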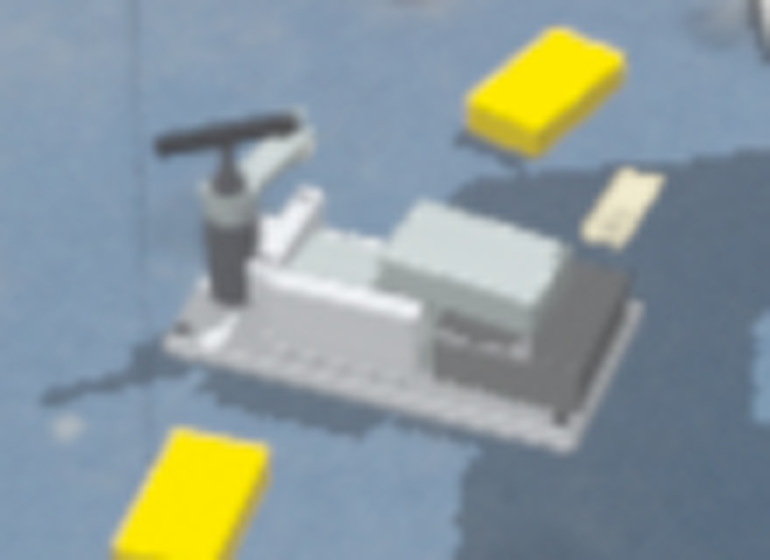

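```bash
python3 - <<'E'
from h import *
s=snap('scene')
for c in [(115,485),(295,568),(480,325)]: print(onz(s,240+c[0]/6,160+c[1]/6,.01).round(4))
t=snap('side')
for c in [(575,450),(640,305),(165,345)]: print(onz(t,210+c[0]/7,170+c[1]/7,.01).round(4))
T,o=tool();print(T.round(3))
print(onz(s,240+370/6,160+80/6,.094))
print(onz(t,210+160/7,170+145/7,.094),onz(t,210+295/7,170+125/7,.094))
E
```

```text
[0.4585 0.0521 0.01  ]
[ 0.4707 -0.0381  0.01  ]
[0.6512 0.0023 0.01  ]
[0.4524 0.0635 0.01  ]
[ 0.4741 -0.0274  0.01  ]
[0.6297 0.0981 0.01  ]
[[-0.    -0.923 -0.385  0.26 ]
 [ 0.    -0.385  0.923 -0.623]
 [-1.     0.     0.     0.251]
 [ 0.     0.     0.     1.   ]]
[0.6758798 0.0919082 0.094    ]
[0.64285459 0.07407268 0.094     ] [0.60362172 0.03439344 0.094     ]
```

Request:
{"fn": "send_rows", "kwargs": {
  "deltas": [
    {"dx":-30,"dy":-20,"dz":18},
    {"dx":-20,"dy":-44,"dz":39},
    {"dy":-45,"dz":40},
    {"dy":-45,"dz":40},
    {"dy":-45,"dz":40},
    {"dy":-45,"dz":40},
    {"dy":-45,"dz":40},
    {"dy":-45,"dz":40},
    {"dy":-45,"dz":40},
    {"dy":-45,"dz":40},
    {"dy":-45,"dz":40},
    {"dy":-45,"dz":40}
  ]
}}

```text
validation failed for argument at $.de...
```

Request:
{"fn": "send_rows", "kwargs": {
  "deltas": [
    {"dy":-30,"dz":25,"ax":1},
    {"dy":-5,"dz":4,"ax":1},
    {},
    {},
    {}
  ]
}}

```text
validation failed for argument at $.de...
```

```bash
python3 - <<'E'
from h import *
s=snap('wrist','w1');T,o=tool();print(T.round(3),o['clock'],o['force'],o['joint_pos'].round(1))
E
```

```text
[[-0.    -0.923 -0.385  0.26 ]
 [ 0.    -0.385  0.923 -0.623]
 [-1.     0.     0.     0.251]
 [ 0.     0.     0.     1.   ]] 0.4 [-0.14910214  0.66900089  0.05938684] [-50.9  20.6   0.7  -0.  -70.1 -16.5]
```

View pics/w1.png

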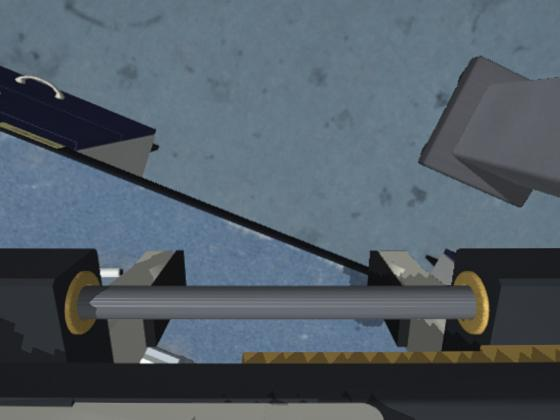

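The call was refused, probably because every field has to be given.

Request:
{"fn": "send_rows", "kwargs": {
  "deltas": [
    {"dx":-30,"dy":-20,"dz":18,"ax":0,"ay":0,"az":0,"fingers":1},
    {"dx":-20,"dy":-44,"dz":39,"ax":0,"ay":0,"az":0,"fingers":1},
    {"dx":0,"dy":-45,"dz":40,"ax":0,"ay":0,"az":0,"fingers":1},
    {"dx":0,"dy":-45,"dz":40,"ax":0,"ay":0,"az":0,"fingers":1},
    {"dx":0,"dy":-45,"dz":40,"ax":0,"ay":0,"az":0,"fingers":1},
    {"dx":0,"dy":-45,"dz":40,"ax":0,"ay":0,"az":0,"fingers":1},
    {"dx":0,"dy":-45,"dz":40,"ax":0,"ay":0,"az":0,"fingers":1},
    {"dx":0,"dy":-45,"dz":40,"ax":0,"ay":0,"az":0,"fingers":1},
    {"dx":0,"dy":-45,"dz":40,"ax":0,"ay":0,"az":0,"fingers":1},
    {"dx":0,"dy":-45,"dz":40,"ax":0,"ay":0,"az":0,"fingers":1},
    {"dx":0,"dy":-45,"dz":40,"ax":0,"ay":0,"az":0,"fingers":1},
    {"dx":0,"dy":-45,"dz":40,"ax":0,"ay":0,"az":0,"fingers":1}
  ]
}}

```text
clock: 1.9
tool_pos: [0.5588, -0.0015, 0.302]
orientation: [-99.0, 89.9, 13.6]
force: [0.7, -0.3, 0.2]
opening: 0.0876
```

Request:
{"fn": "send_rows", "kwargs": {
  "deltas": [
    {"dx":0,"dy":-30,"dz":25,"ax":1,"ay":0,"az":0,"fingers":1},
    {"dx":0,"dy":-5,"dz":4,"ax":1,"ay":0,"az":0,"fingers":1},
    {"dx":0,"dy":0,"dz":0,"ax":0,"ay":0,"az":0,"fingers":1},
    {"dx":0,"dy":0,"dz":0,"ax":0,"ay":0,"az":0,"fingers":1},
    {"dx":0,"dy":0,"dz":0,"ax":0,"ay":0,"az":0,"fingers":1}
  ]
}}

```text
clock: 2.52
tool_pos: [0.5797, 0.0357, 0.3018]
orientation: [-81.1, 90.0, 21.5]
force: [0.3, -0.4, 0.4]
opening: 0.0877
```

```bash
python3 - <<'E'
from h import *
s=snap('wrist','w1');T,o=tool();print(T.round(3),o['clock'],o['force'],o['joint_pos'].round(1))
E
```

```text
[[ 0.    -0.976 -0.218  0.58 ]
 [ 0.    -0.218  0.976  0.036]
 [-1.    -0.     0.     0.302]
 [ 0.     0.     0.     1.   ]] 2.575 [ 0.27486854 -0.02825108  0.72026515] [  22.8   10.    -7.    -0.   -72.9 -100.2]
```

View pics/w1.png

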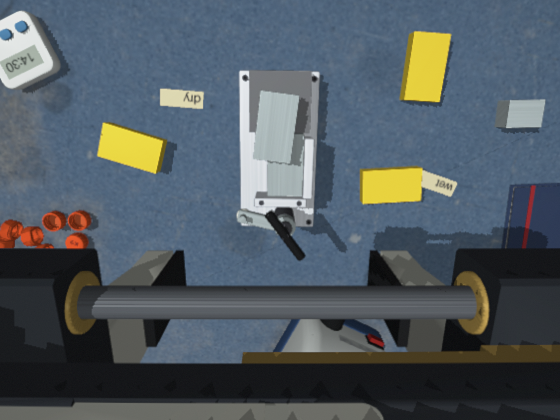

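```bash
python3 - <<'E'
from h import *
s=snap('wrist');crop(s,220,60,130,210,2.8,'w1z');crop(s,225,60,100,100,6,'w1a');crop(s,225,150,100,100,6,'w1b')
T,o=tool()
t=snap('scene'); 
E
```

```text
(no output)
```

View pics/w1a.png

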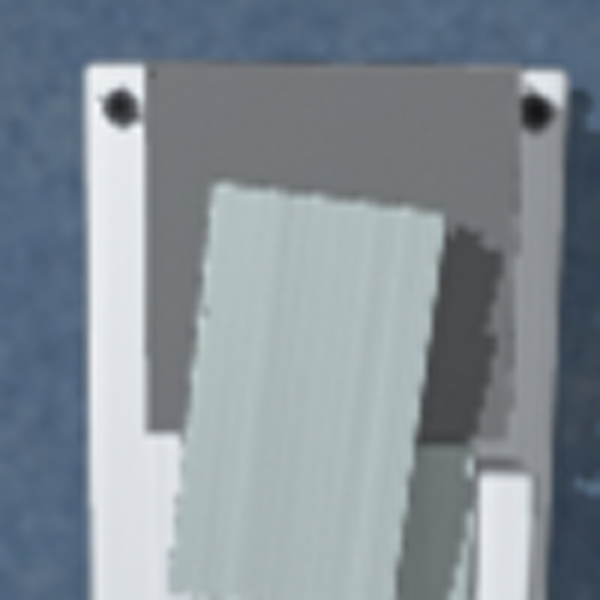

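View pics/w1b.png

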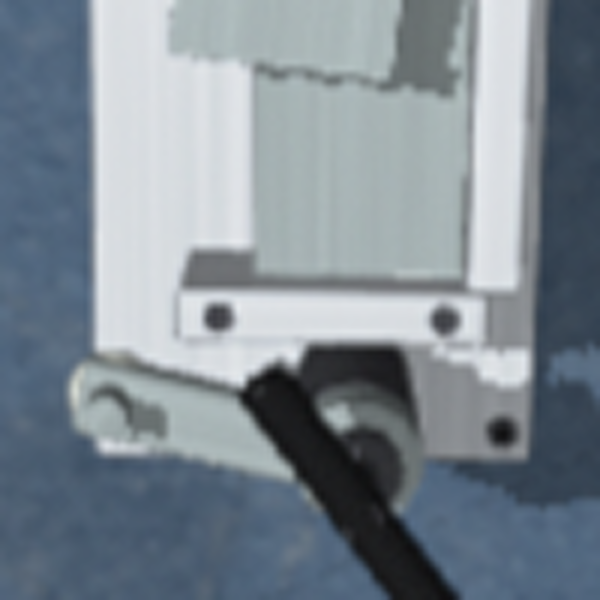

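```bash
cat > fit.py <<'E'
from h import *
def rigid(J,W):
    J=np.array(J)[:,:2];W=np.array(W)[:,:2];a=J-J.mean(0);b=W-W.mean(0)
    th=np.arctan2((a[:,0]*b[:,1]-a[:,1]*b[:,0]).sum(),(a*b).sum())
    R=np.array([[np.cos(th),-np.sin(th)],[np.sin(th),np.cos(th)]]);t=W.mean(0)-R@J.mean(0)
    return th,R,t,(W-(J@R.T+t))
E
python3 - <<'E'
from fit import *
s=snap('wrist')
A=lambda x,y:(225+x/6-.4,60+y/6-.4)
B=lambda x,y:(225+x/6-.4,150+y/6-.4)
P=[(A(147,65),-100,-40,35),(A(520,68),-100,26,35),(A(145,432),-36,-40,35),(B(180,290),35,-34,47),(B(485,295),35,24,47),(A(478,475),-31,20,47),(B(470,285),35,20,47)]
W=[onz(s,*p[0],p[3]/1000) for p in P];J=[(p[1]/1000,p[2]/1000) for p in P]
th,R,t,res=rigid(J,W);print(np.degrees(th),t,(res*1000).round(1))
def tj(w): return ((np.array(w)[:2]-t)@R*1000).round(1)
for q in [A(85,65),A(567,72),B(97,455),B(527,460)]: print('plate',tj(onz(s,*q,.01)))
C=np.array([tj(onz(s,*q,.053)) for q in [A(215,183),A(445,212),B(390,80),B(168,50)]]);print('block',C,C.mean(0))
print([np.degrees(np.arctan2(*(C[i]-C[j])[::-1])) for i,j in [(3,0),(2,1)]])
print('bar end',tj(onz(s,*B(265,385),.094)))
for q in [(505,115,.024)]: pass
E
```

```text
11.9520842595446 [0.56562032 0.04247289] [[ 0.5  0.7]
 [ 0.3 -0.2]
 [-0.5 -0.4]
 [ 0.   0.5]
 [ 0.6 -0.6]
 [ 0.6 -0.1]
 [-1.5  0.1]]
plate [-101.7  -52.7]
plate [-101.6   36.8]
plate [ 79.8 -53.1]
plate [79.8 36.4]
block [[-79.  -26.8]
 [-74.8  12.3]
 [ -5.3   4.5]
 [-10.2 -35.1]] [-42.325 -11.275]
[np.float64(-6.8788931611066815), np.float64(-6.403521967488582)]
bar end [ 39.6 -16.7]
```

Request:
{"fn": "send_rows", "kwargs": {
  "deltas": [
    {"dx":0,"dy":40,"dz":-1.4,"ax":0.13,"ay":0,"az":0,"fingers":0},
    {"dx":0,"dy":45,"dz":0,"ax":0,"ay":0,"az":0,"fingers":0},
    {"dx":30,"dy":40,"dz":0,"ax":0,"ay":0,"az":0,"fingers":0},
    {"dx":50,"dy":0,"dz":0,"ax":0,"ay":0,"az":0,"fingers":0},
    {"dx":50,"dy":0,"dz":0,"ax":0,"ay":0,"az":0,"fingers":0},
    {"dx":45,"dy":0,"dz":0,"ax":0,"ay":0,"az":0,"fingers":0},
    {"dx":30,"dy":0,"dz":0,"ax":0,"ay":0,"az":0,"fingers":0},
    {"dx":20,"dy":0,"dz":0,"ax":0,"ay":0,"az":0,"fingers":0},
    {"dx":10,"dy":0,"dz":0,"ax":0,"ay":0,"az":0,"fingers":0},
    {"dx":0,"dy":0,"dz":0,"ax":0,"ay":0,"az":0,"fingers":0},
    {"dx":0,"dy":0,"dz":0,"ax":0,"ay":0,"az":0,"fingers":0}
  ]
}}

```text
clock: 4.1
tool_pos: [0.4586, 0.0089, 0.0674]
orientation: [-82.2, 89.9, 19.8]
force: [0.8, 0.2, -0.1]
opening: 0.0005
```

```bash
cat >> fit.py <<'E'
TH=np.radians(11.95);RJ=np.array([[np.cos(TH),-np.sin(TH)],[np.sin(TH),np.cos(TH)]]);TJ=np.array([.56562,.04247])
def j(w): return ((np.array(w)[:2]-TJ)@RJ*1000).round(1)
E
python3 - <<'E'
from fit import *
T,o=tool();print(T.round(4),j(T[:3,3]),o['force'],o['opening'],o['clock'])
s=snap('wrist','w2');t=snap('side');crop(t,210,150,110,100,6,'sd2')
E
```

```text
[[ 1.300e-03 -9.782e-01 -2.076e-01  4.586e-01]
 [ 5.000e-04 -2.076e-01  9.782e-01  8.900e-03]
 [-1.000e+00 -1.400e-03  2.000e-04  6.740e-02]
 [ 0.000e+00  0.000e+00  0.000e+00  1.000e+00]] [-111.6  -10.7] [ 0.83945049  0.22695951 -0.06028876] 0.0005000219859374775 4.1
```

View pics/w2.png

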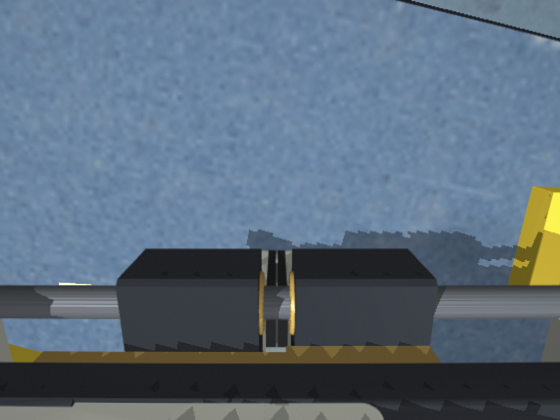

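View pics/sd2.png

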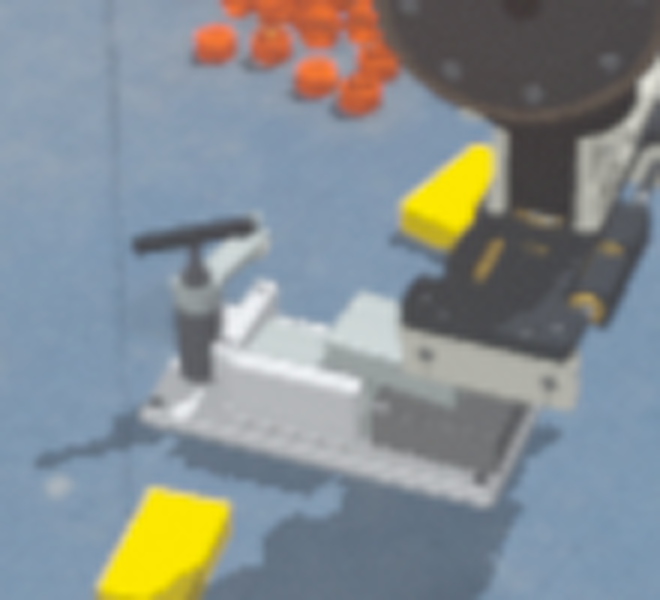

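Request:
{"fn": "send_rows", "kwargs": {
  "deltas": [
    {"dx":1.5,"dy":-6,"dz":0,"ax":0,"ay":0,"az":0,"fingers":0},
    {"dx":0,"dy":-6,"dz":0,"ax":0,"ay":0,"az":0,"fingers":0},
    {"dx":0,"dy":-5,"dz":0,"ax":0,"ay":0,"az":0,"fingers":0},
    {"dx":0,"dy":-4,"dz":0,"ax":0,"ay":0,"az":0,"fingers":0},
    {"dx":0,"dy":-4,"dz":0,"ax":0,"ay":0,"az":0,"fingers":0},
    {"dx":0,"dy":-4,"dz":0,"ax":0,"ay":0,"az":0,"fingers":0},
    {"dx":0,"dy":-4,"dz":0,"ax":0,"ay":0,"az":0,"fingers":0},
    {"dx":0,"dy":-4,"dz":0,"ax":0,"ay":0,"az":0,"fingers":0},
    {"dx":0,"dy":-4,"dz":0,"ax":0,"ay":0,"az":0,"fingers":0},
    {"dx":0,"dy":-4,"dz":0,"ax":0,"ay":0,"az":0,"fingers":0},
    {"dx":0,"dy":0,"dz":0,"ax":0,"ay":0,"az":0,"fingers":0}
  ]
}}

```text
clock: 5.58
tool_pos: [0.5029, 0.0183, 0.0652]
orientation: [-87.3, 89.9, 14.7]
force: [-0.8, -0.1, -0.4]
opening: 0.0006
```

```bash
python3 - <<'E'
from fit import *
T,o=tool();print(T[:3,3],j(T[:3,3]),o['force'],o['clock'])
t=snap('side');crop(t,210,150,110,100,6,'sd3')
t=snap('scene');crop(t,240,160,110,100,6,'sc3')
E
```

```text
[0.50289991 0.01831781 0.06522254] [-66.4 -10.6] [-0.84375205 -0.10869433 -0.39061077] 5.575
```

View pics/sd3.png

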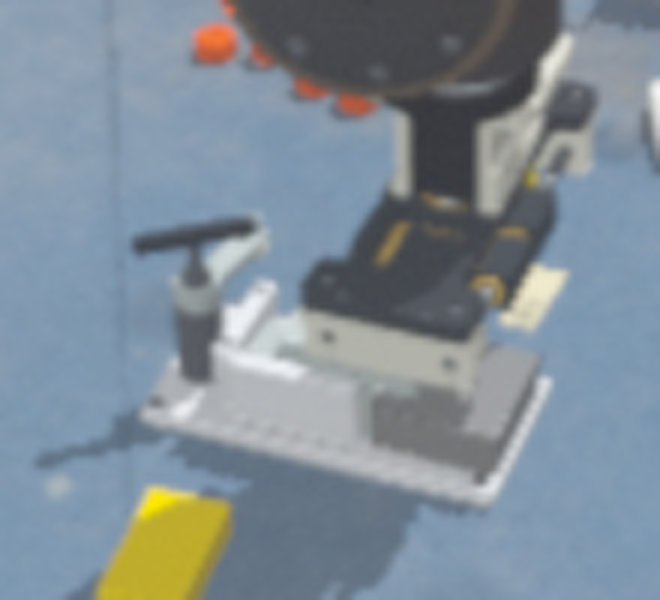

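View pics/sc3.png

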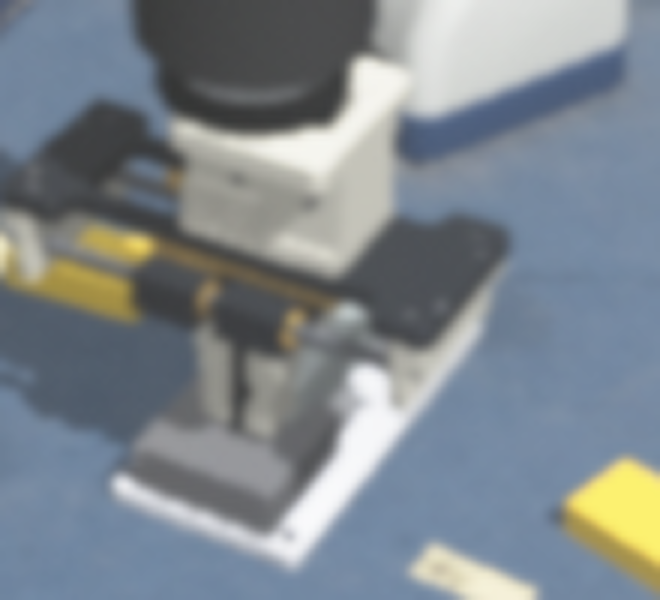

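Request:
{"fn": "send_rows", "kwargs": {
  "deltas": [
    {"dx":0,"dy":-4,"dz":0,"ax":0,"ay":0,"az":0,"fingers":0},
    {"dx":0,"dy":-4,"dz":0,"ax":0,"ay":0,"az":0,"fingers":0},
    {"dx":0,"dy":-4,"dz":0,"ax":0,"ay":0,"az":0,"fingers":0},
    {"dx":0,"dy":-3,"dz":0,"ax":0,"ay":0,"az":0,"fingers":0},
    {"dx":0,"dy":-2,"dz":0,"ax":0,"ay":0,"az":0,"fingers":0},
    {"dx":0,"dy":-1,"dz":0,"ax":0,"ay":0,"az":0,"fingers":0},
    {"dx":0,"dy":0,"dz":0,"ax":0,"ay":0,"az":0,"fingers":0}
  ]
}}

```text
clock: 6.55
tool_pos: [0.5198, 0.0218, 0.065]
orientation: [-89.4, 90.0, 12.6]
force: [-2.5, -1.2, 0.2]
opening: 0.0005
```

```bash
python3 - <<'E'
from fit import *
T,o=tool();print(T[:3,3],j(T[:3,3]),o['force'],o['clock'])
E
```

```text
[0.51982034 0.0217736  0.06501624] [-49.1 -10.8] [-2.50912637 -1.22811095  0.18184848] 6.55
```

Request:
{"fn": "send_rows", "kwargs": {
  "deltas": [
    {"dx":0,"dy":-1,"dz":0,"ax":0,"ay":0,"az":0,"fingers":0},
    {"dx":0,"dy":-1,"dz":0,"ax":0,"ay":0,"az":0,"fingers":0},
    {"dx":0,"dy":0,"dz":0,"ax":0,"ay":0,"az":0,"fingers":0}
  ]
}}

```text
clock: 6.92
tool_pos: [0.5219, 0.0223, 0.065]
orientation: [-81.4, 90.0, 20.5]
force: [-1.3, -0.8, -0.1]
opening: 0.0004
```

Request:
{"fn": "send_rows", "kwargs": {
  "deltas": [
    {"dx":0,"dy":-1,"dz":0,"ax":0,"ay":0,"az":0,"fingers":0},
    {"dx":0,"dy":-1,"dz":0,"ax":0,"ay":0,"az":0,"fingers":0},
    {"dx":0,"dy":0,"dz":0,"ax":0,"ay":0,"az":0,"fingers":0}
  ]
}}

```text
clock: 7.3
tool_pos: [0.5221, 0.0222, 0.0648]
orientation: [91.8, 89.8, -166.3]
force: [-8.2, 0.0, 4.9]
opening: 0.0004
```

Request:
{"fn": "send_rows", "kwargs": {
  "deltas": [
    {"dx":0,"dy":-1,"dz":0,"ax":0,"ay":0,"az":0,"fingers":0},
    {"dx":0,"dy":0,"dz":0,"ax":0,"ay":0,"az":0,"fingers":0}
  ]
}}

```text
clock: 7.55
tool_pos: [0.5222, 0.0221, 0.0647]
orientation: [92.5, 89.7, -165.5]
force: [-11.1, 0.7, 6.1]
opening: 0.0003
```

Request:
{"fn": "send_rows", "kwargs": {
  "deltas": [
    {"dx":0,"dy":10,"dz":0,"ax":0,"ay":0,"az":0,"fingers":0},
    {"dx":0,"dy":14,"dz":0,"ax":0,"ay":0,"az":0,"fingers":0},
    {"dx":-25,"dy":0,"dz":0,"ax":0,"ay":0,"az":0,"fingers":0},
    {"dx":0,"dy":0,"dz":-30,"ax":0,"ay":0,"az":0,"fingers":0},
    {"dx":0,"dy":0,"dz":-25,"ax":0,"ay":0,"az":0,"fingers":0},
    {"dx":0,"dy":-35,"dz":0,"ax":0,"ay":0,"az":0,"fingers":0},
    {"dx":0,"dy":-32,"dz":0,"ax":0,"ay":0,"az":0,"fingers":0},
    {"dx":15,"dy":0,"dz":0,"ax":0,"ay":0,"az":0,"fingers":0},
    {"dx":10,"dy":0,"dz":0,"ax":0,"ay":0,"az":0,"fingers":0},
    {"dx":0,"dy":0,"dz":0,"ax":0,"ay":0,"az":0,"fingers":0}
  ]
}}

```text
clock: 8.8
tool_pos: [0.5764, -0.0224, 0.064]
orientation: [90.4, 89.9, -167.7]
force: [-0.1, 0.0, 0.1]
opening: 0.0004
```

```bash
python3 - <<'E'
from fit import *
T,o=tool();print(T[:3,:3].round(3),T[:3,3],j(T[:3,3]),o['force'],o['clock'])
t=snap('side');crop(t,210,150,110,100,6,'sd4')
E
```

```text
[[-0.002 -0.978 -0.207]
 [-0.001 -0.207  0.978]
 [-1.     0.002 -0.   ]] [ 0.57641121 -0.0223872   0.06401139] [ -2.9 -65.7] [-0.13723871  0.04956292  0.05590166] 8.8
```

View pics/sd4.png

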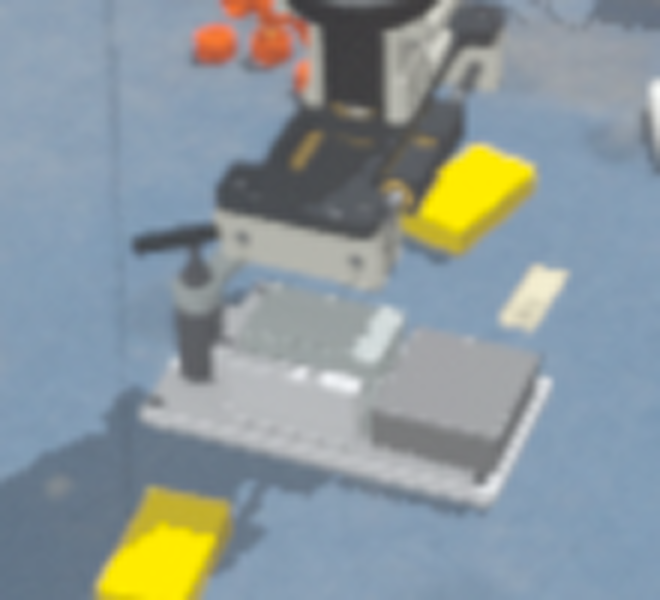

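The block is now at the back stop and still short of the fence. Next I push towards +y.

Request:
{"fn": "send_rows", "kwargs": {
  "deltas": [
    {"dx":-1,"dy":0,"dz":4,"ax":0,"ay":0,"az":0,"fingers":0},
    {"dx":0,"dy":0,"dz":4,"ax":0,"ay":0,"az":0,"fingers":0},
    {"dx":0,"dy":0,"dz":3,"ax":0,"ay":0,"az":0,"fingers":0},
    {"dx":0,"dy":0,"dz":3,"ax":0,"ay":0,"az":0,"fingers":0},
    {"dx":0,"dy":0,"dz":3,"ax":0,"ay":0,"az":0,"fingers":0},
    {"dx":0,"dy":0,"dz":2,"ax":0,"ay":0,"az":0,"fingers":0},
    {"dx":0,"dy":0,"dz":0,"ax":0,"ay":0,"az":0,"fingers":0}
  ]
}}

```text
clock: 9.72
tool_pos: [0.5741, -0.0034, 0.066]
orientation: [90.4, 90.0, -167.6]
force: [-0.5, -0.2, 0.2]
opening: 0.0004
```

Request:
{"fn": "send_rows", "kwargs": {
  "deltas": [
    {"dx":0,"dy":0,"dz":1.5,"ax":0,"ay":0,"az":0,"fingers":0},
    {"dx":0,"dy":0,"dz":1,"ax":0,"ay":0,"az":0,"fingers":0},
    {"dx":0,"dy":0,"dz":0,"ax":0,"ay":0,"az":0,"fingers":0}
  ]
}}

```text
clock: 10.1
tool_pos: [0.5736, -0.001, 0.066]
orientation: [132.5, 90.0, -125.6]
force: [-0.2, 0.1, 0.6]
opening: 0.0002
```

Request:
{"fn": "send_rows", "kwargs": {
  "deltas": [
    {"dx":0,"dy":0,"dz":1,"ax":0,"ay":0,"az":0,"fingers":0},
    {"dx":0,"dy":0,"dz":1,"ax":0,"ay":0,"az":0,"fingers":0},
    {"dx":0,"dy":0,"dz":0,"ax":0,"ay":0,"az":0,"fingers":0}
  ]
}}

```text
clock: 10.48
tool_pos: [0.5731, 0.0008, 0.0661]
orientation: [136.8, 90.0, -121.2]
force: [0.6, -1.9, 0.2]
opening: 0.0002
```

```bash
python3 - <<'E'
from fit import *
T,o=tool();print(T[:3,3],j(T[:3,3]),o['force'],o['clock'])
t=snap('side');crop(t,210,150,110,100,6,'sd5')
E
```

```text
[0.57310314 0.00077593 0.06605977] [ -1.3 -42.3] [ 0.59707844 -1.87368875  0.20465683] 10.475
```

View pics/sd5.png

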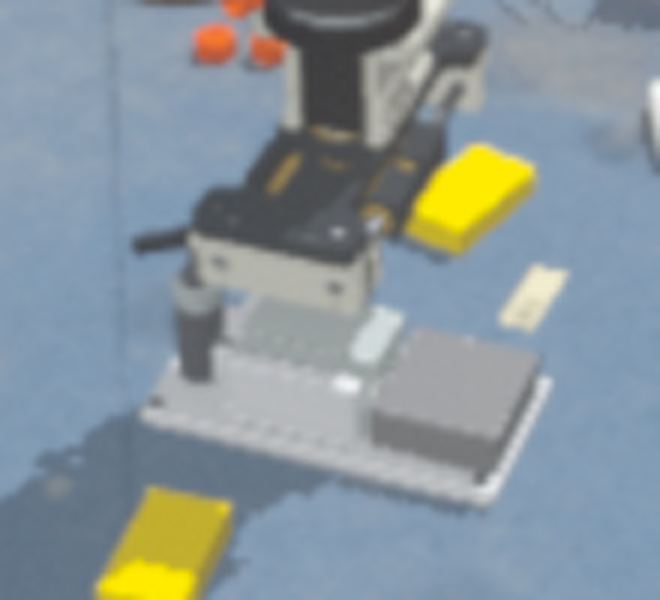

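Request:
{"fn": "send_rows", "kwargs": {
  "deltas": [
    {"dx":0,"dy":0,"dz":2,"ax":0,"ay":0,"az":0,"fingers":0},
    {"dx":0,"dy":0,"dz":2,"ax":0,"ay":0,"az":0,"fingers":0},
    {"dx":0,"dy":0,"dz":0,"ax":0,"ay":0,"az":0,"fingers":0}
  ]
}}

```text
clock: 10.9
tool_pos: [0.5723, 0.005, 0.0661]
orientation: [14.5, 90.0, 116.5]
force: [1.6, 0.2, 0.5]
opening: 0.0004
```

Request:
{"fn": "send_rows", "kwargs": {
  "deltas": [
    {"dx":0,"dy":0,"dz":1,"ax":0,"ay":0,"az":0,"fingers":0},
    {"dx":0,"dy":0,"dz":1,"ax":0,"ay":0,"az":0,"fingers":0},
    {"dx":0,"dy":0,"dz":0,"ax":0,"ay":0,"az":0,"fingers":0}
  ]
}}

```text
clock: 11.28
tool_pos: [0.5719, 0.0068, 0.0661]
orientation: [63.0, 90.0, 164.9]
force: [-0.9, -1.3, -0.2]
opening: 0.0005
```

```bash
python3 - <<'E'
from fit import *
T,o=tool();print(T[:3,:3].round(4),T[:3,3],j(T[:3,3]),o['force'],o['clock'])
E
```

```text
[[-1.000e-04 -9.783e-01 -2.074e-01]
 [ 0.000e+00 -2.074e-01  9.783e-01]
 [-1.000e+00  1.000e-04  0.000e+00]] [0.5718552  0.00681652 0.06605224] [ -1.3 -36.2] [-0.8980154  -1.30169979 -0.24041917] 11.275
```

Request:
{"fn": "send_rows", "kwargs": {
  "deltas": [
    {"dx":0,"dy":0,"dz":1.5,"ax":0,"ay":0,"az":0,"fingers":0},
    {"dx":0,"dy":0,"dz":1.5,"ax":0,"ay":0,"az":0,"fingers":0},
    {"dx":0,"dy":0,"dz":0,"ax":0,"ay":0,"az":0,"fingers":0}
  ]
}}

```text
clock: 11.65
tool_pos: [0.5717, 0.0072, 0.0665]
orientation: [168.0, 89.8, -90.0]
force: [4.5, -17.3, -0.5]
opening: 0.0003
```

```bash
python3 - <<'E'
from fit import *
T,o=tool();print(j(T[:3,3]),o['force'],o['clock'])
t=snap('side');crop(t,220,160,80,80,8,'sd6')
t=snap('scene');crop(t,250,160,80,80,8,'sc6')
E
```

```text
[ -1.3 -35.8] [  4.47695444 -17.28715188  -0.46353825] 11.65
```

View pics/sd6.png

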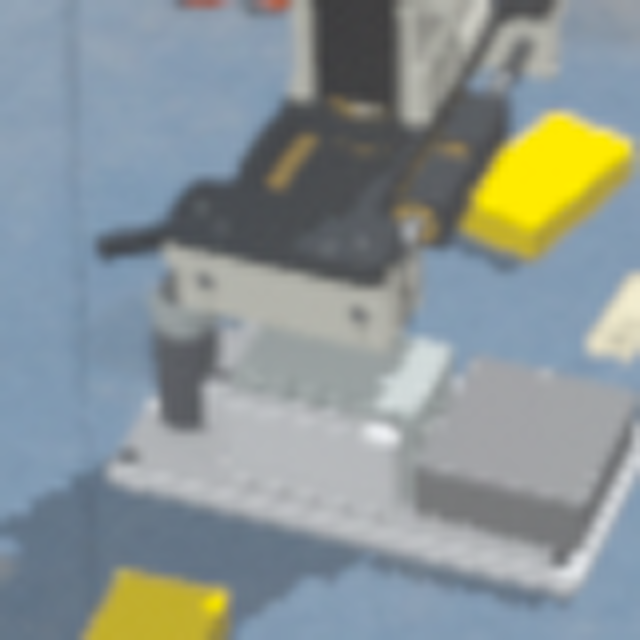

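View pics/sc6.png

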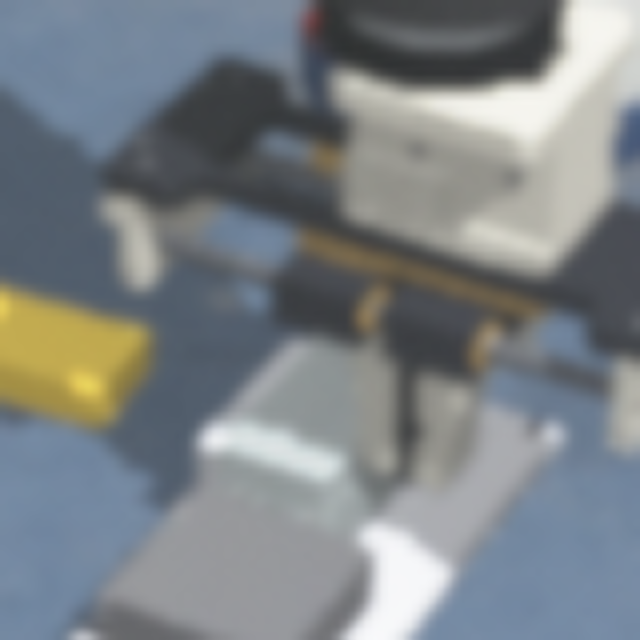

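Request:
{"fn": "send_rows", "kwargs": {
  "deltas": [
    {"dx":0,"dy":0,"dz":-8,"ax":0,"ay":0,"az":0,"fingers":0},
    {"dx":0,"dy":0,"dz":-15,"ax":0,"ay":0,"az":0,"fingers":0},
    {"dx":-40,"dy":0,"dz":0,"ax":0,"ay":0,"az":0,"fingers":0},
    {"dx":-55,"dy":0,"dz":15,"ax":0,"ay":0,"az":0,"fingers":0},
    {"dx":-40,"dy":-15,"dz":20,"ax":0,"ay":0,"az":0,"fingers":0},
    {"dx":0,"dy":-10,"dz":20,"ax":0,"ay":0,"az":0,"fingers":0},
    {"dx":0,"dy":0,"dz":0,"ax":0,"ay":0,"az":0,"fingers":0},
    {"dx":0,"dy":0,"dz":0,"ax":0,"ay":0,"az":0,"fingers":0}
  ]
}}

```text
clock: 12.75
tool_pos: [0.5885, 0.0459, 0.1999]
orientation: [90.4, 89.9, -167.7]
force: [0.2, -0.1, -0.2]
opening: 0.0006
```

```bash
python3 - <<'E'
from fit import *
T,o=tool();print(T[:3,3],j(T[:3,3]),o['clock'])
s=snap('wrist','w7');
m=np.array([proj(s,[*(RJ@np.array(p)/1000+TJ),.053]) for p in [(-35,-20),(35,20)]]);print(m)
u,v=m.mean(0).astype(int)-50;print(u,v);crop(s,u,v,100,100,6,'w7a')
E
```

```text
[0.58845112 0.04585459 0.19987203] [23.  -1.4] 12.75
[[252.55640034 129.98890478]
 [302.78147044 217.4545944 ]]
227 123
```

View pics/w7.png

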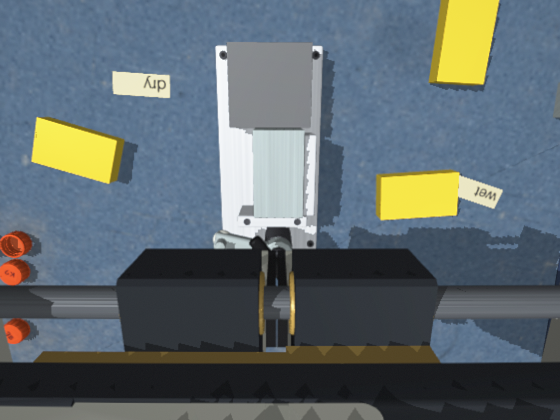

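View pics/w7a.png

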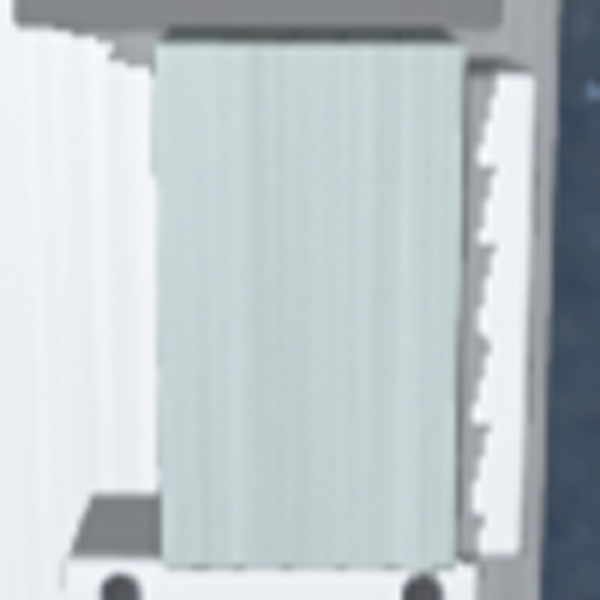

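```bash
python3 - <<'E'
from fit import *
s=snap('wrist')
A=lambda x,y:(227+x/6-.4,123+y/6-.4)
print('block',[j(onz(s,*A(*q),.053)) for q in [(157,45),(467,45),(457,567),(162,567)]])
print('fence outer',[j(onz(s,*A(*q),.047)) for q in [(533,75),(518,555),(485,75)]])
print('stop y-',j(onz(s,*A(65,556),.047)), 'rail end',[j(onz(s,*A(*q),.035)) for q in [(15,25),(500,25)]])
E
```

```text
block [array([-34.9, -20.1]), array([-35. ,  19.6]), array([34.7, 19.8]), array([ 34.7, -20.5])]
fence outer [array([-30.8,  28.8]), array([34.8, 28.7]), array([-30.8,  22.5])]
stop y- [ 35.  -34.4] rail end [array([-36.6, -40.4]), array([-36.7,  25.4])]
```

```bash
python3 - <<'E'
from fit import *
s=snap('scene','s8');crop(s,280,110,100,90,7,'s8c')
t=snap('side','d8');crop(t,120,140,140,100,5,'d8c')
T,o=tool();print(o['joint_pos'])
E
```

```text
[ 2.33795222e+01  1.48894724e+01 -1.43905761e+01 -2.98966207e-03
 -6.07893845e+01 -1.01438699e+02]
```

View pics/s8c.png

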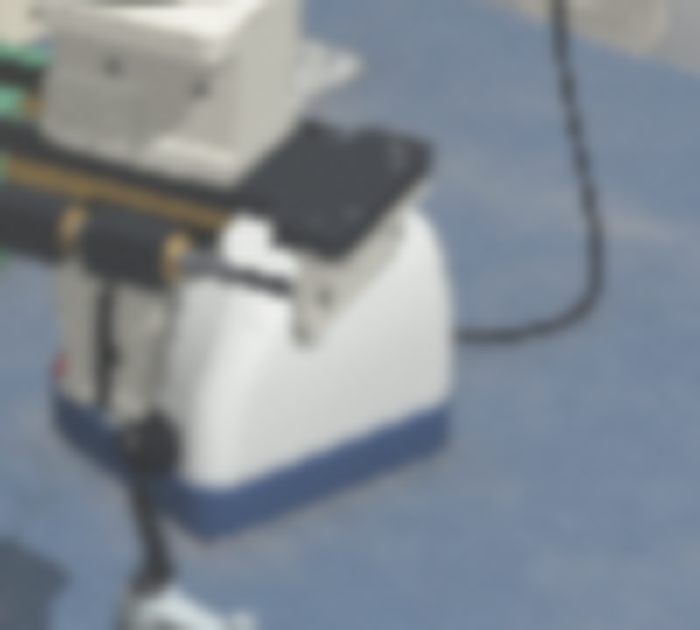

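View pics/d8c.png

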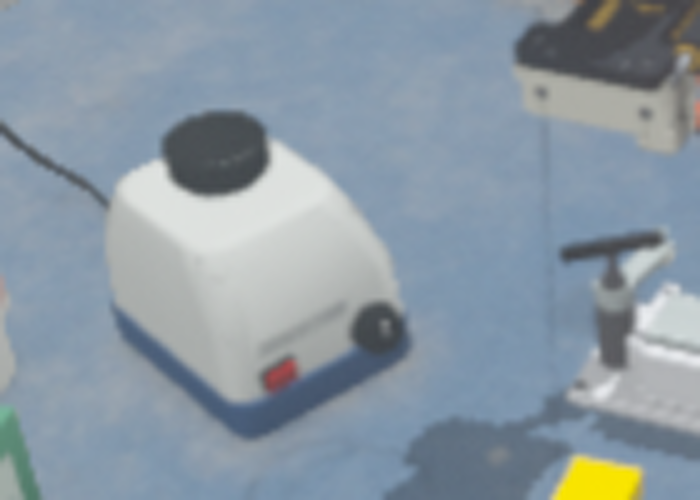

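```bash
python3 - <<'E'
from fit import *
s=snap('scene');t=snap('side')
for q in [(200,540),(450,445),(60,430)]: print('scene',onz(s,280+q[0]/7,110+q[1]/7,0).round(3))
for q in [(250,437),(405,350),(120,310)]: print('side',onz(t,120+q[0]/5,140+q[1]/5,0).round(3))
for q in [(380,250),(280,140),(375,330)]:
  for z in (.06,.12,.15): print('side',q,z,onz(t,120+q[0]/5,140+q[1]/5,z).round(3))
# key bar ends from side, z=.094
for q in [(565,252),(660,238)]: print('bar',j(onz(t,120+q[0]/5,140+q[1]/5,.094)))
E
```

```text
scene [0.746 0.116 0.   ]
scene [0.884 0.078 0.   ]
scene [0.774 0.22  0.   ]
side [0.773 0.214 0.   ]
side [0.746 0.107 0.   ]
side [0.921 0.169 0.   ]
side (380, 250) 0.06 [0.767 0.094 0.06 ]
side (380, 250) 0.12 [0.71  0.151 0.12 ]
side (380, 250) 0.15 [0.682 0.179 0.15 ]
side (280, 140) 0.06 [0.895 0.039 0.06 ]
side (280, 140) 0.12 [0.829 0.099 0.12 ]
side (280, 140) 0.15 [0.796 0.13  0.15 ]
side (375, 330) 0.06 [0.721 0.154 0.06 ]
side (375, 330) 0.12 [0.667 0.206 0.12 ]
side (375, 330) 0.15 [0.641 0.232 0.15 ]
bar [82.3 13.5]
bar [ 36.4 -16.8]
```

Request:
{"fn": "send_rows", "kwargs": {
  "deltas": [
    {"dx":0,"dy":-20,"dz":1.4,"ax":0,"ay":0,"az":0,"fingers":0.4},
    {"dx":0,"dy":-19,"dz":0,"ax":0,"ay":0,"az":0,"fingers":0.4},
    {"dx":0,"dy":0,"dz":0,"ax":-1.9,"ay":0,"az":0,"fingers":0.4},
    {"dx":0,"dy":0,"dz":0,"ax":-1.9,"ay":0,"az":0,"fingers":0.4},
    {"dx":0,"dy":0,"dz":0,"ax":-1.9,"ay":0,"az":0,"fingers":0.4},
    {"dx":0,"dy":0,"dz":0,"ax":-1.64,"ay":0,"az":0,"fingers":0.4},
    {"dx":20,"dy":0,"dz":0,"ax":0,"ay":0,"az":0,"fingers":0.4},
    {"dx":20,"dy":0,"dz":0,"ax":0,"ay":0,"az":0,"fingers":0.4},
    {"dx":0,"dy":0,"dz":0,"ax":0,"ay":0,"az":0,"fingers":0.4},
    {"dx":0,"dy":0,"dz":0,"ax":0,"ay":0,"az":0,"fingers":0.4}
  ]
}}

```text
clock: 14.3
tool_pos: [0.6274, 0.0556, 0.1618]
orientation: [-149.4, 90.0, -10.7]
force: [0.2, -0.2, 0.8]
opening: 0.0352
```

```bash
python3 - <<'E'
from fit import *
T,o=tool();print(T[:3,:3].round(3),T[:3,3],j(T[:3,3]),o['force'],o['joint_pos'],o['opening'],o['clock'], np.degrees(np.arctan2(T[1,2],T[0,2]))-11.95)
t=snap('side');crop(t,200,130,80,100,6,'d9')
t=snap('scene');crop(t,260,130,80,100,6,'s9')
t=snap('wrist','w9')
E
```

```text
[[ 0.001 -0.66  -0.751]
 [-0.    -0.751  0.66 ]
 [-1.    -0.    -0.001]] [0.62739973 0.0555729  0.16177532] [63.2  0. ] [ 0.24051518 -0.21717762  0.83026163] [ 2.28039341e+01  2.02524912e+01 -1.21557349e+01  2.64948553e-02
 -5.75580157e+01 -6.41393979e+01] 0.03517254707276489 14.3 126.7287363849366
```

View pics/d9.png

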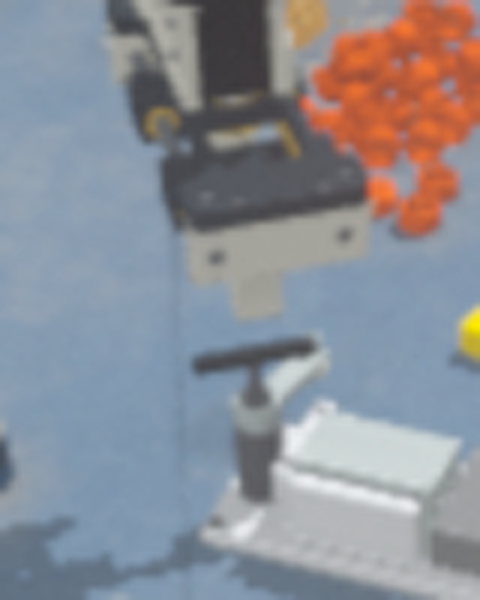

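View pics/s9.png

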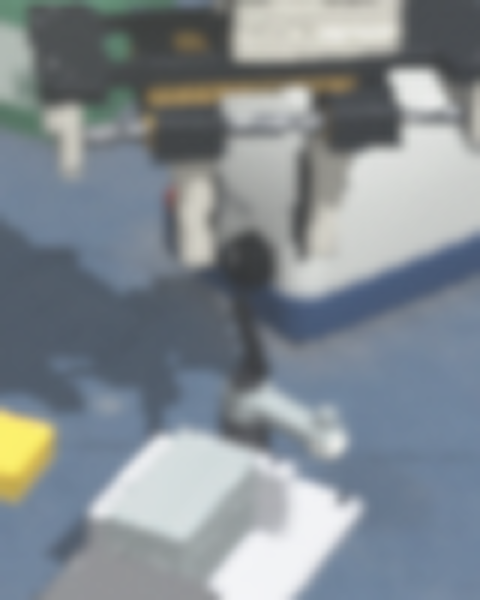

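View pics/w9.png

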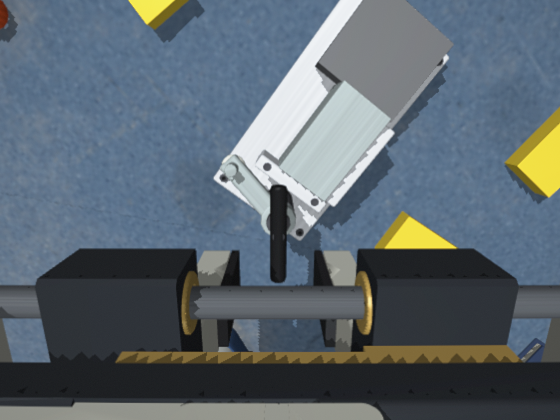

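```bash
python3 - <<'E'
from fit import *
s=snap('wrist');T,o=tool()
im=s['image'];g=(im.max(2)<45).astype(np.uint8);g[285:]=0;g[:180]=0;g[:,:260]=0;g[:,300:]=0
n,l,st,c=cv2.connectedComponentsWithStats(g);print(st[1:][st[1:,4]>100],c[1:][st[1:,4]>100])
for q in [(279,188),(279,279),(279,233)]:
    p=onz(s,*q,.097); print(j(p),(T[:3,:3].T@(p-T[:3,3])*1000).round(1))
E
```

```text
[[ 269  185   23   98 1502]] [[278.06857523 232.189747  ]]
[ 38.5 -17.1] [64.9 30.2  1. ]
[83.9 17. ] [ 65.  -26.6   1.1]
[60.1 -0.8] [64.9  3.1  1. ]
```

Request:
{"fn": "send_rows", "kwargs": {
  "deltas": [
    {"dx":20,"dy":1.5,"dz":1,"ax":0,"ay":0,"az":0,"fingers":0.4},
    {"dx":20,"dy":0,"dz":0,"ax":0,"ay":0,"az":0,"fingers":0.4},
    {"dx":14,"dy":0,"dz":0,"ax":0,"ay":0,"az":0,"fingers":0.4},
    {"dx":8,"dy":0,"dz":0,"ax":0,"ay":0,"az":0,"fingers":0.4},
    {"dx":0,"dy":0,"dz":0,"ax":0,"ay":0,"az":0,"fingers":0.4},
    {"dx":0,"dy":0,"dz":0,"ax":0,"ay":0,"az":0,"fingers":0.4}
  ]
}}

```text
clock: 15.25
tool_pos: [0.6257, 0.0553, 0.0997]
orientation: [-127.0, 89.9, 11.7]
force: [0.5, -0.0, 0.4]
opening: 0.035
```

Request:
{"fn": "send_rows", "kwargs": {
  "deltas": [
    {"dx":0,"dy":0,"dz":0,"ax":0,"ay":0,"az":0,"fingers":0.25},
    {"dx":0,"dy":0,"dz":0,"ax":0,"ay":0,"az":0,"fingers":0.15},
    {"dx":0,"dy":0,"dz":0,"ax":0,"ay":0,"az":0,"fingers":0},
    {"dx":0,"dy":0,"dz":0,"ax":0,"ay":0,"az":0,"fingers":0},
    {"dx":0,"dy":0,"dz":0,"ax":0,"ay":0,"az":0,"fingers":0},
    {"dx":0,"dy":0,"dz":0,"ax":0,"ay":0,"az":0,"fingers":0}
  ]
}}

```text
clock: 16.0
tool_pos: [0.6256, 0.055, 0.0993]
orientation: [-153.7, 90.0, -15.0]
force: [2.2, -3.0, 1.2]
opening: 0.0088
```

```bash
python3 - <<'E'
from fit import *
T,o=tool();print(T[:3,3],j(T[:3,3]),o['force'],o['moment'],o['opening'],o['clock'])
t=snap('side');crop(t,200,130,80,100,6,'d10')
t=snap('wrist','w10')
E
```

```text
[0.62559438 0.05497412 0.0992731 ] [61.3 -0.2] [ 2.22219315 -3.03787878  1.23266175] [-1.18897412 -1.02257664 -0.03756426] 0.00879446823537743 16.0
```

View pics/d10.png

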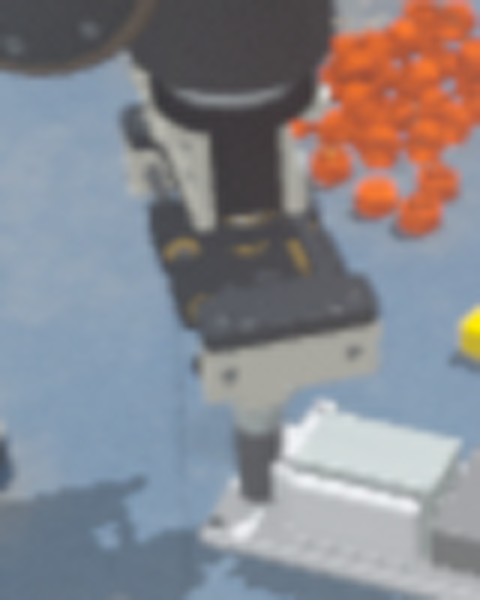

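Request:
{"fn": "send_rows", "kwargs": {
  "deltas": [
    {"dx":0,"dy":0,"dz":0,"ax":1,"ay":0,"az":0,"fingers":0},
    {"dx":0,"dy":0,"dz":0,"ax":1,"ay":0,"az":0,"fingers":0},
    {"dx":0,"dy":0,"dz":0,"ax":1,"ay":0,"az":0,"fingers":0},
    {"dx":0,"dy":0,"dz":0,"ax":1,"ay":0,"az":0,"fingers":0},
    {"dx":0,"dy":0,"dz":0,"ax":1,"ay":0,"az":0,"fingers":0},
    {"dx":0,"dy":0,"dz":0,"ax":1,"ay":0,"az":0,"fingers":0}
  ]
}}

```text
clock: 16.85
tool_pos: [0.6256, 0.055, 0.0993]
orientation: [-125.8, 90.0, -17.3]
force: [3.2, -3.6, 0.2]
opening: 0.0089
```

Request:
{"fn": "send_rows", "kwargs": {
  "deltas": [
    {"dx":0,"dy":0,"dz":0,"ax":1,"ay":0,"az":0,"fingers":0},
    {"dx":0,"dy":0,"dz":0,"ax":1,"ay":0,"az":0,"fingers":0},
    {"dx":0,"dy":0,"dz":0,"ax":1,"ay":0,"az":0,"fingers":0},
    {"dx":0,"dy":0,"dz":0,"ax":1,"ay":0,"az":0,"fingers":0},
    {"dx":0,"dy":0,"dz":0,"ax":1,"ay":0,"az":0,"fingers":0},
    {"dx":0,"dy":0,"dz":0,"ax":1,"ay":0,"az":0,"fingers":0}
  ]
}}

```text
clock: 17.6
tool_pos: [0.6256, 0.0551, 0.0993]
orientation: [-91.5, 90.0, -13.0]
force: [3.3, -4.3, 1.3]
opening: 0.0087
```

```bash
python3 - <<'E'
from fit import *
T,o=tool();print(T[:3,3],j(T[:3,3]),o['force'],o['moment'],o['opening'],o['clock'],np.degrees(np.arctan2(T[1,2],T[0,2]))-11.95)
t=snap('side');crop(t,200,130,80,100,6,'d11')
E
```

```text
[0.62563916 0.05505168 0.09930537] [61.3 -0.1] [ 3.31158645 -4.34457235  1.33994502] [-1.39846157 -1.13790757  0.10431526] 0.008665336662453926 17.6 66.5772690570956
```

View pics/d11.png

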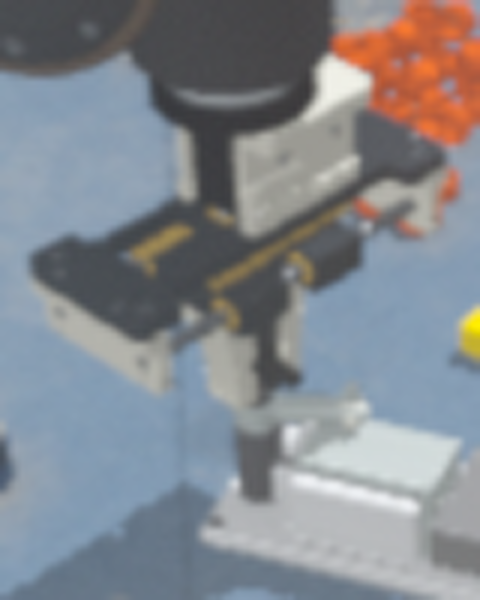

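Request:
{"fn": "send_rows", "kwargs": {
  "deltas": [
    {"dx":0,"dy":0,"dz":0,"ax":0.8,"ay":0,"az":0,"fingers":0},
    {"dx":0,"dy":0,"dz":0,"ax":0.8,"ay":0,"az":0,"fingers":0},
    {"dx":0,"dy":0,"dz":0,"ax":0.8,"ay":0,"az":0,"fingers":0},
    {"dx":0,"dy":0,"dz":0,"ax":0.6,"ay":0,"az":0,"fingers":0},
    {"dx":0,"dy":0,"dz":0,"ax":0.4,"ay":0,"az":0,"fingers":0},
    {"dx":0,"dy":0,"dz":0,"ax":0.2,"ay":0,"az":0,"fingers":0},
    {"dx":0,"dy":0,"dz":0,"ax":0,"ay":0,"az":0,"fingers":0}
  ]
}}

```text
clock: 18.52
tool_pos: [0.6256, 0.055, 0.0993]
orientation: [-69.4, 90.0, -8.6]
force: [3.4, -3.6, 1.4]
opening: 0.009
```

```bash
python3 - <<'E'
from fit import *
T,o=tool();print(j(T[:3,3]),o['force'],o['moment'],o['opening'],o['clock'],np.degrees(np.arctan2(T[1,2],T[0,2]))-11.95)
E
```

```text
[61.3 -0.1] [ 3.37806176 -3.5894975   1.42578066] [-1.50829707 -1.23756853  0.06791981] 0.008996996523166979 18.525 48.80740119613097
```

Request:
{"fn": "send_rows", "kwargs": {
  "deltas": [
    {"dx":0,"dy":0,"dz":0,"ax":0.4,"ay":0,"az":0,"fingers":0},
    {"dx":0,"dy":0,"dz":0,"ax":0.4,"ay":0,"az":0,"fingers":0},
    {"dx":0,"dy":0,"dz":0,"ax":0,"ay":0,"az":0,"fingers":0}
  ]
}}

```text
clock: 18.9
tool_pos: [0.6256, 0.0551, 0.0993]
orientation: [-85.9, 90.0, -29.1]
force: [4.3, -3.5, 0.9]
opening: 0.0091
```

```bash
python3 - <<'E'
from fit import *
T,o=tool();print(j(T[:3,3]),o['force'],o['moment'],o['opening'],o['clock'],np.degrees(np.arctan2(T[1,2],T[0,2]))-11.95)
E
```

```text
[61.3 -0.1] [ 4.26544943 -3.45985414  0.94118605] [-1.50964759 -1.26954198  0.54287863] 0.009103352299960904 18.9 44.84316711485863
```

Request:
{"fn": "send_rows", "kwargs": {
  "deltas": [
    {"dx":0,"dy":0,"dz":0,"ax":-0.5,"ay":0,"az":0,"fingers":0},
    {"dx":0,"dy":0,"dz":0,"ax":0,"ay":0,"az":0,"fingers":0.4},
    {"dx":0,"dy":0,"dz":0,"ax":0,"ay":0,"az":0,"fingers":0.4},
    {"dx":0,"dy":0,"dz":0,"ax":0,"ay":0,"az":0,"fingers":0.4},
    {"dx":-15,"dy":0,"dz":0,"ax":0,"ay":0,"az":0,"fingers":0.4},
    {"dx":-30,"dy":0,"dz":0,"ax":0,"ay":0,"az":0,"fingers":0.4},
    {"dx":-45,"dy":0,"dz":0,"ax":0,"ay":0,"az":0,"fingers":0.4},
    {"dx":-45,"dy":0,"dz":0,"ax":0,"ay":0,"az":0,"fingers":0.4},
    {"dx":-15,"dy":0,"dz":0,"ax":0,"ay":0,"az":0,"fingers":0.4},
    {"dx":0,"dy":0,"dz":0,"ax":0,"ay":0,"az":0,"fingers":0.4},
    {"dx":0,"dy":0,"dz":0,"ax":0,"ay":0,"az":0,"fingers":0.4}
  ]
}}

```text
clock: 20.27
tool_pos: [0.6244, 0.0551, 0.2477]
orientation: [128.3, 89.9, -172.6]
force: [-0.9, 1.3, -0.5]
opening: 0.0347
```

```bash
python3 - <<'E'
from fit import *
T,o=tool();print(T[:3,3],j(T[:3,3]),o['force'],o['clock'])
s=snap('wrist','w12')
m=np.array([proj(s,[*(RJ@np.array(p)/1000+TJ),.053]) for p in [(-35,-20),(-35,20),(35,20),(35,-20)]]);print(m.round(1))
u,v=[int(x) for x in (m.mean(0)-60)];print(u,v);crop(s,u,v,130,140,4.2,'w12a')
t=snap('side');crop(t,200,150,110,100,6,'d12')
E
```

```text
[0.62443371 0.05506748 0.24772462] [60.1  0.1] [-0.8981543   1.27936892 -0.48448224] 20.275
[[188.1 129.1]
 [219.5  97.4]
 [273.8 156.2]
 [242.4 185.3]]
170 81
```

View pics/w12.png

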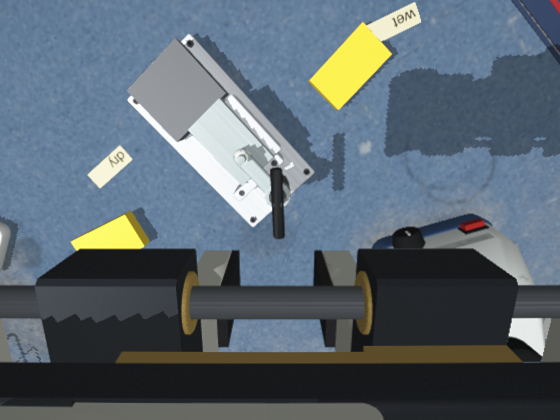

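View pics/w12a.png

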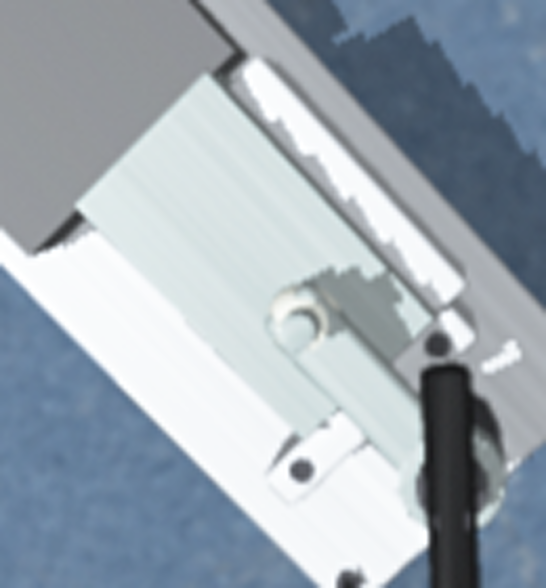

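View pics/d12.png

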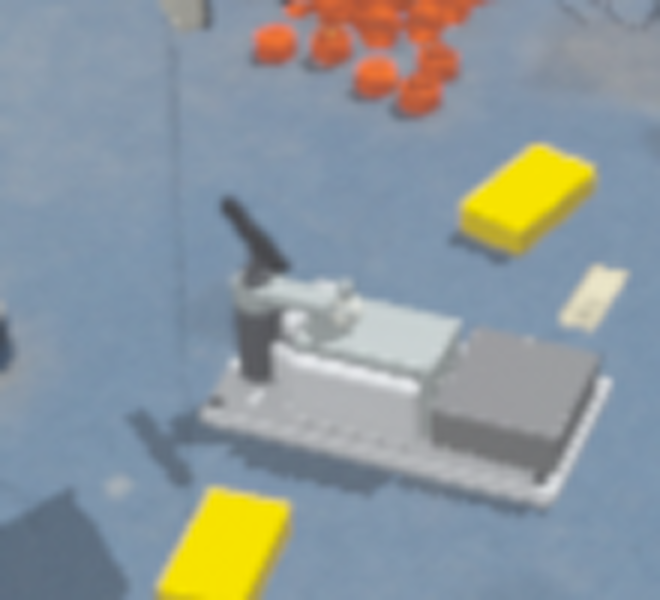

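```bash
python3 - <<'E'
from fit import *
s=snap('wrist')
A=lambda x,y:(170+x/4.2-.4,81+y/4.2-.4)
C=[j(onz(s,*A(*q),.053)) for q in [(77,207),(208,75),(432,318),(318,430)]];print('block',C,np.mean(C,0))
print('rail end',[j(onz(s,*A(*q),.035)) for q in [(35,252),(243,50)]])
e=[j(onz(s,*A(*q),.094)) for q in [(445,372),(455,640)]];print('bar',e,np.degrees(np.arctan2(*(e[1]-e[0])[::-1])))
b=[j(onz(s,u,v,.097)) for u,v in [(277,170),(279,237)]];print(b,np.degrees(np.arctan2(*(b[1]-b[0])[::-1])))
print('finger end',j(onz(s,*A(298,318),.067)))
E
```

```text
block [array([-34.6, -20.7]), array([-34.6,  19. ]), array([34.2, 18.9]), array([ 35.2, -16.6])] [0.05 0.15]
rail end [array([-36.5, -38.8]), array([-35.4,  26.7])]
bar [array([40.1, 17.5]), array([ 81.5, -18. ])] -40.61268998684171
[array([41. , 18.2]), array([ 83.9, -19.1])] -41.00578016760303
finger end [14.1 -0.3]
```

```bash
python3 - <<'E'
from fit import *
s=snap('wrist');crop(s,175,85,80,75,9,'w13')
E
```

```text
(no output)
```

View pics/w13.png

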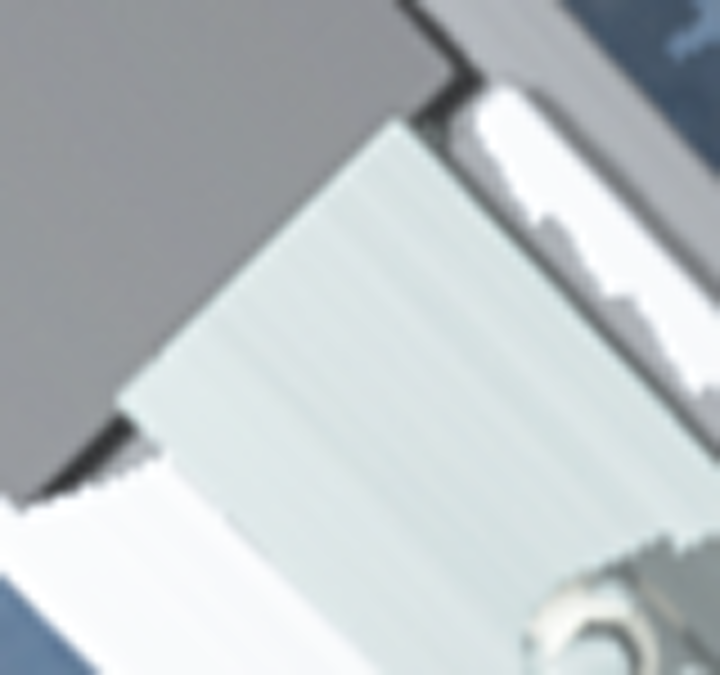

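```bash
python3 - <<'E'
from plant import ctrl
print(ctrl.close_job(), ctrl.get_obs()['clock'])
E
```

```text
the job is handed in; nothing more can be done
the job is handed in; nothing more can be done
```

I slid the gauge block home against the back stop and then the side fence. I then gripped the key's crossbar, turned it clockwise to its stop, let go and raised the arm clear. The job was handed in at about 20 s of the 72 s allowed; it reports no verdict.

- **Block before clamping:** the wrist picture put its centre at about x -0.1, y -0.3 mm in the jig frame, with sides parallel to the jig. It pressed against both walls, with about 11 N at the stop and 17 N at the fence. It was slid along the faces throughout, never gripped or lifted.
- **Key:** the bar now lies at about -40.6° in the jig frame, which is about 1.40 rad, with the clamp finger pointing to -x over the block. The turning moment jumped to 0.54 N m at the end, so the stop was reached.
- **Block after clamping, less certain:** the three clearly visible corners disagreed with the first reading, giving a y centre of about -0.9 mm. A rail reference in the same picture was also off by about 1 mm, and allowing for that gives up to about -1.8 mm, close to the 2 mm limit. A close-up showed at most about 0.5 mm between block and fence, and the finger swings towards +y, away from a -y shift. I took the block as flush and did not push it again.
- **Things around the jig:** no contact showed with the spare block, timer, marker or lab book. I did not re-measure their positions at the end.

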